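# Close the idle pans of a chilled rail

### The arm

A 7-joint arm with a two-finger parallel gripper is mounted at the origin on the work surface. World frame = base frame: x ahead of the robot, y to its left, z up, the work surface at z = 0. Lengths are in m, angles in rad, forces in N, time in s.
With the tool pointing down it reaches from about 0.4 to 0.875 m from the base axis. Payload 4.4 kg.
Tool frame: the origin (TCP) lies at the very end of the fingers, on their centre line; the grasp point (between the pads) lies 19 mm behind it; z points along the fingers, y is the direction in which the jaws open and shut (so a half turn about z gives the same grasp; the last joint's range is limited). The gripper opens to 85 mm and grips with 20 to 120 N. Pads are 22 mm wide; open, the fingers measure 114 mm over their backs; the gripper's body (76 mm by 85 mm) begins 54 mm behind the grasp point. The pads swing forward as they close: fully open they stand 13 mm farther back than shut.
Start: joints at [1.039, 0.628, 0.038, 1.517, -0.027, 0.996, -0.02], TCP at [0.292, -0.581, 0.231] pointing down, gripper open.
Joint ranges: [-3.06, 3.06], [-0.37, 2.12], [-1.25, 1.32], [0.18, 2.47], [-1.1, 4.24], [0.23, 1.98], [-2.94, 2.94]. Speed limits (rad/s): [2.57, 2.57, 3.14, 3.14, 3.14, 3.14, 3.14].

### API

Orientations are given as a unit quaternion [x, y, z, w].
In Python, from rig import ctrl, snapshot, camera_model, order, search_frame, tip_of gives the robot as it stands.
- The arm moves only by the tool arm_command, never from a script. Its argument "motion" is a list of rows, each a list of 7 numbers: the shift along the tool's x, y, z in mm, then the turn, a rotation vector about the tool's x, y, z in rad, then the gripper's target within -1 to 1 (fully open at 1, half-way at 0, shut at -1). In form: [[x, y, z, rx, ry, rz, jaw], ...]. A call has 1 to 5 rows; each row is the pose to reach, as a shift and turn from the pose commanded when the call began, along the tool's axes at that moment; what a row does not reach only later rows make up. A row lasts 1/8 s, in which the tool goes at most 62.5 mm and 10.7 degrees, less where a joint would pass 70% of its speed; a pose out of reach is approached as far as the arm can. A call with a gripper value outside its range is refused whole. The fingers move at their own pace and stop on an object; "squeeze" is the grip in N (left out, the last holds). Time passes only in rows, so rows that repeat a pose let the fingers close. It gives the time, the measured TCP pose, the force and the opening at its end, in the units of the state.
- ctrl.read_state(): the state, without advancing time (a new reading comes with each control period).
- snapshot(name): name is "scene" or "top" or "wrist"; returns the picture (400x640x3 uint8, red, green, blue); there is no depth.
- camera_model(name): a dict with "fx", "fy", "cx", "cy" (pixels), "xyz" and "orientation" of the camera in the world; the wrist camera has in their place "T_tool_cam" (4x4, takes a point from camera to tool coordinates, whose origin is the TCP and whose axes are the flange's). Camera axes: x right, y down, z forward; pixel columns grow to the right and rows downward; lengths in m; the calibration is good to about 2 mm. A picture is of the moment at which its call begins: read the wrist's pose just before it. camera_model takes no time and is no camera call.
- order.close_job(): hands the job in, once; it reports no verdict.
Trained networks look in the newest picture that a camera, given by its name, has taken for a name from the list of things; names that differ only in an ending like _2 or _b are one class to them, and where a whole thing is asked for, a point or a joint stands for the part that bears it (a point fixed in the world has none). Each returns a list of dicts, best first, with "p" (0 to 1); they miss things now and then, are a little off and sometimes report something else, mostly with a low value. They report only what shows in the picture. A call takes as long as a camera call. They do not tell look-alikes from the thing itself.
- search_frame(camera, label): "at" ([x, y, z] in m, in world coordinates, good to about 4 mm: the middle of the surface that is visible of it).
- tip_of(camera, label): "at" ([x, y, z] in m, in world coordinates, good to about 4 mm: a listed point, or the origin of a listed thing).
The state is a dict: "t": time; "joints": joint angles; "joint_vel": joint speeds; "tau": joint torques, N m; "tool_pos": TCP position; "tcp_rot": TCP orientation; "wrist_force": force on the tool from outside, world axes, zero at the start; "ft_torque": the same for the moment, N m; "gripper_width": opening from 0.0 (shut) to 1.0 (fully open).
Only numpy, scipy, OpenCV 4.12 (cv2) and the standard library are available. Lean on these libraries where they do the work, as an engineer would, in place of code of your own. Each camera call takes 0.05 s, during which the arm holds its last target.

### The job

The rush is over at the chilled rail: with the fingertips, push the raised lids of the two pans that have nothing lying across them all the way down until they are flat shut, guiding them so that they do not slam. The pan with the tongs across it is still in use, so leave its lid up and the tongs where they lie; leave everything else where it stands and take the hand away.

Things in the scene. Friction and masses are not known exactly. Their poses are not given: they have to be found in the camera images.
- rail: the fixed stainless chilled rail: low housing 236 deep (its x) by 700 long (its y, -290 to +410) by 140 high; origin on the table under the middle of three wells. x points away from the worker (the robot's side), z up. Three pans (162 deep, 176 wide, rims 142 above the table) sit at y = -180, 0, +180 in an order that changes; the +y end is the compressor's flat deck, 287 to 410
- dip_pan: the fixed pan with the large dip pots, with its lid; origin under the middle of the pan, 40 above the table, axes as the rail's
- creamer_pan: the same for the pan with the small creamer pots
- lemon_pan: the same for the pan with the lemons
- dip_lid (a joint): angle of the hinged steel lid of the pan with four large foil-topped dip pots (68 across): 0 = flat shut, pi/2 = upright, stop at 1.8 (leaning away from the worker). Hinged at its far edge. Stiff friction hinge: the lid (about 0.25 kg) stays wherever it is left; pushing it shut takes 1 to 4 N at 120 from the hinge
- creamer_lid (a joint): the same for the lid of the pan with small creamer pots (33 across, sixteen of them)
- lemon_lid (a joint): the same for the lid of the pan with whole lemons; this is the pan the tongs lie across
- dip_hinge (a point): middle of the dip-pot lid's hinge axis, 149 above the table, fixed; axes as the rail's. At angle a the lid runs 172 along -x cos(a) + z sin(a) from here; its outer face (top when shut, rear when raised) looks along x sin(a) + z cos(a) and lies 1 to 3 out from the axis. The lid is 3 to 5 thick, 166 wide; neighbouring lids are 14 apart
- creamer_hinge (a point): the same point of the creamer lid
- lemon_hinge (a point): the same point of the lemon lid
- dip_edge (a point): middle of the dip-pot lid's free edge (a finger lip 80 wide), on its outer face; moves with the lid: -x points from the hinge to this edge, z out of the outer face
- creamer_edge (a point): the same point of the creamer lid
- lemon_edge (a point): the same point of the lemon lid
- tongs: loose stainless serving tongs, 230 long, 36 wide, 17 high, lying flat front to back over the lemon pan, on its front rim and the lemons, 142 above the table, and sticking out towards the worker; origin on the underside near the middle (126 from the handle end, 105 from the tips), x towards the tips
- shaker: loose stainless shaker, 68 across, 96 high, standing on the compressor deck of the rail; origin under its middle
- squeeze_bottle: loose off-white squeeze bottle, 62 across, 185 high, standing on the compressor deck of the rail (its top 325 above the table); origin under its middle
- spare_pan: loose empty steel pan 104 x 162 x 65 high, on the table behind and to the right of the rail; origin under its middle
- timer: loose small kitchen timer 30 x 70 x 62 high, on the table behind the rail; origin under its middle
- pliers: loose pliers with red grips, 160 long, lying on the table behind the rail; origin at the pivot, x towards the nose
There are look-alikes about, which are no part of the job. Of the things that look like the tongs, the larger one is meant.

How it is judged:
At the end, for the whole second after the job is handed in: The dip-pot lid and the creamer lid are shut to within 0.06 rad (about 10 mm at the free edge); the lemon lid's edge is within 30 mm and the tongs within 20 mm of where they were, the tongs at rest; the other loose things are within 30 mm of where they stood (value of joint each of dip_lid, creamer_lid below 0.06 rad and distance of each of lemon_edge, shaker, squeeze_bottle, spare_pan, timer, pliers from where it was at the start of the episode below 0.03 m and distance of tongs from where it was at the start of the episode below 0.02 m and linear speed of tongs below 0.05 m/s); the robot touches nothing.
It fails at once if a lid slams: it comes down through its last 0.3 rad faster than 2.5 rad/s ((value of joint dip_lid below 0.3 rad and velocity of joint dip_lid below -2.5 rad/s) or (value of joint creamer_lid below 0.3 rad and velocity of joint creamer_lid below -2.5 rad/s)).
It fails at once if a lid is pushed by more than 5 N with the arm or the gripper's body instead of the fingers (contact force between the arm and dip_pan above 5 N or contact force between the arm and creamer_pan above 5 N).
It fails at once if the lid of the pan in use is moved by more than 30 mm at its edge (distance of lemon_edge from where it was at the start of the episode above 0.03 m).
It fails at once if the tongs are moved by more than 20 mm, or lifted (distance of tongs from where it was at the start of the episode above 0.02 m).
It fails at once if another loose thing is moved by more than 30 mm, or lifted (distance of any of shaker, squeeze_bottle, spare_pan, timer, pliers from where it was at the start of the episode above 0.03 m).
It also fails if it takes over 58 s, if anything falls off the work surface, if the arm or the gripper's body presses on something with over 40 N, if the wrist force passes 120 N, or if a joint passes its speed limit or range.

## Working session

There is one attempt and no reset: what is moved stays moved. The work goes in short steps, Python scripts to look and compute and a tool call to move; the robot and the scene stay as the last step left them, time stands still between calls to the robot, and variables do not carry over. Pictures are saved under pics/ and viewed, and the job is handed in when it is done.

Besides the shell and the picture viewer there is one more tool, called after ">>>" as name(argument=value, ...), one argument or row to a line, values as JSON. arm_command: Moves the arm, as the interface text tells. Its arguments: {"type":"object","properties":{"motion":{"type":"array","items":{"type":"array","items":{"type":"number"}}},"squeeze":{"type":"number"}},"required":["motion"]}

```bash
ls; mkdir -p pics; python3 - <<'E'
from rig import ctrl, snapshot, camera_model
import cv2
s=ctrl.read_state(); print(s)
for n in ("scene","top"):
    im=snapshot(n); cv2.imwrite(f"pics/{n}0.png",im[:,:,::-1]); print(n,camera_model(n))
print(camera_model("wrist"))
E
```

```text
pics
{'t': 0.0, 'joints': array([ 1.03917573,  0.62936073,  0.03844722,  1.51834635, -0.02702703,
        0.99631754, -0.01998676]), 'joint_vel': array([-0.00077569, -0.00127167,  0.00016526, -0.00024791, -0.00087851,
       -0.00285506,  0.00118409]), 'tau': array([ 8.55784292e-04, -5.63401258e+01,  1.22627757e+00, -1.93448031e+01,
        1.09452812e-02,  1.03382368e-02, -1.60488327e-05]), 'tool_pos': array([ 0.29170273, -0.58017389,  0.23038665]), 'tcp_rot': array([ 9.72998949e-01,  2.30807560e-01, -2.23878406e-04, -9.30465136e-04]), 'wrist_force': array([ 0.69327327, -0.03140326, -0.21390295]), 'ft_torque': array([-0.04150334, -0.00458455, -0.0205654 ]), 'gripper_width': 1.0025080948333045}
scene {'fx': 397.4431757320708, 'fy': 397.4431757320708, 'cx': 331.0538547496862, 'cy': 201.91205962218876, 'xyz': array([0.89454457, 0.61626149, 1.18269061]), 'orientation': array([ 0.29215034,  0.91390724, -0.26584845, -0.09352182])}
top {'fx': 419.4527585867635, 'fy': 419.4527585867635, 'cx': 319.7518162760006, 'cy': 193.20069020926834, 'xyz': array([0.31311523, 0.08811772, 1.2900606 ]), 'orientation': array([-0.70510082,  0.70566117, -0.04911176,  0.04963037])}
{'fx': 284.8204750669871, 'fy': 284.8204750669871, 'cx': 321.2231554853988, 'cy': 198.58883568241498, 'T_tool_cam': array([[-1.89144107e-04, -9.56369174e-01, -2.92160860e-01,
         7.47663112e-02],
       [ 9.99999968e-01, -1.32002920e-04, -2.15294334e-04,
        -8.49784148e-05],
       [ 1.67334778e-04, -2.92160891e-01,  9.56369168e-01,
        -1.41524134e-01],
       [ 0.00000000e+00,  0.00000000e+00,  0.00000000e+00,
         1.00000000e+00]])}
```

View pics/scene0.png

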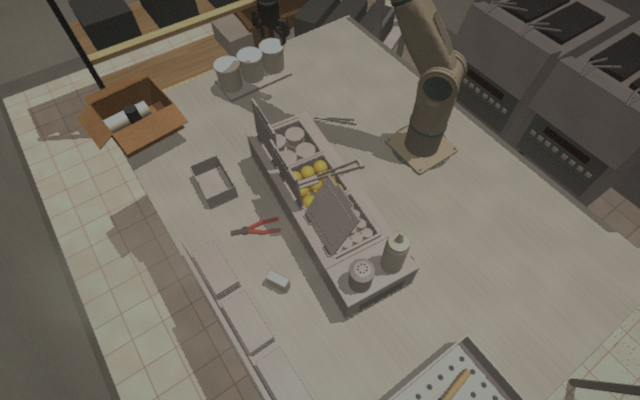

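View pics/top0.png

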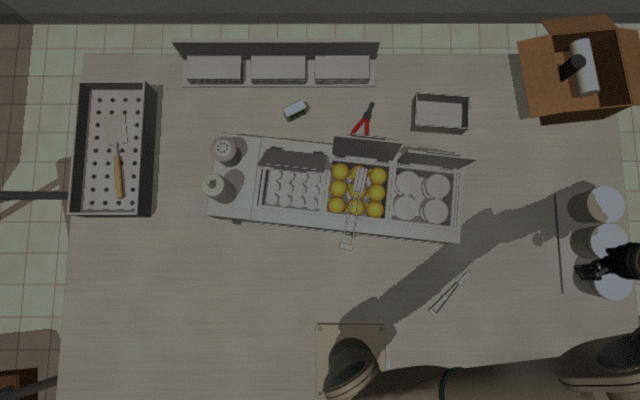

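```bash
python3 - <<'E'
from rig import *
import numpy as np
for cam in ("top","scene"):
  snapshot(cam)
  for l in ("rail","dip_pan","creamer_pan","lemon_pan","dip_hinge","creamer_hinge","lemon_hinge","dip_edge","creamer_edge","lemon_edge","tongs","shaker","squeeze_bottle","spare_pan","timer","pliers"):
    try: r=tip_of(cam,l)
    except Exception as e: r=[]; print(l,e)
    print(cam,l,[(np.round(d["at"],3).tolist(),round(d["p"],2)) for d in r[:3]])
print(ctrl.read_state()["t"])
E
```

```text
top rail []
top dip_pan [([0.464, -0.197, 0.04], 0.73)]
top creamer_pan [([0.511, 0.166, 0.041], 0.96)]
top lemon_pan [([0.488, -0.017, 0.043], 0.87), ([0.584, 0.343, 0.138], 0.24)]
top dip_hinge [([0.55, -0.207, 0.15], 0.87), ([0.581, 0.342, 0.141], 0.61)]
top creamer_hinge []
top lemon_hinge [([0.573, -0.026, 0.152], 0.91)]
top dip_edge [([0.55, -0.204, 0.322], 0.73)]
top creamer_edge [([0.504, 0.16, 0.292], 0.72)]
top lemon_edge [([0.587, -0.033, 0.322], 0.87)]
top tongs [([0.201, -0.305, 0.0], 0.87), ([0.446, -0.001, 0.142], 0.61)]
top shaker [([0.582, 0.342, 0.138], 0.57)]
top squeeze_bottle [([0.476, 0.349, 0.139], 0.68)]
top spare_pan [([0.738, -0.284, 0.001], 0.91)]
top timer [([0.749, 0.165, -0.002], 0.59)]
top pliers [([0.743, -0.062, 0.002], 0.75), ([0.741, -0.286, -0.001], 0.54)]
scene rail [([0.441, -0.009, 0.14], 0.65)]
scene dip_pan [([0.461, -0.197, 0.039], 0.88)]
scene creamer_pan [([0.507, 0.162, 0.04], 0.86), ([0.481, -0.017, 0.039], 0.31), ([0.472, 0.352, 0.142], 0.31)]
scene lemon_pan [([0.481, -0.018, 0.037], 0.94), ([0.463, -0.197, 0.039], 0.62), ([0.737, -0.283, 0.004], 0.38)]
scene dip_hinge [([0.553, -0.202, 0.146], 0.68)]
scene creamer_hinge [([0.593, 0.15, 0.146], 0.68), ([0.479, -0.018, 0.039], 0.68)]
scene lemon_hinge [([0.51, 0.163, 0.04], 0.69), ([0.569, -0.028, 0.151], 0.61)]
scene dip_edge [([0.545, -0.209, 0.32], 0.9)]
scene creamer_edge [([0.506, 0.157, 0.3], 0.62), ([0.472, 0.35, 0.137], 0.44)]
scene lemon_edge [([0.59, -0.029, 0.326], 0.63)]
scene tongs [([0.437, -0.008, 0.14], 0.61), ([0.202, -0.307, 0.0], 0.54)]
scene shaker [([0.481, -0.017, 0.035], 0.41)]
scene squeeze_bottle [([0.476, 0.35, 0.14], 0.69)]
scene spare_pan [([0.74, -0.284, 0.004], 0.76), ([0.592, 0.151, 0.146], 0.56)]
scene timer [([0.75, 0.168, 0.0], 0.84)]
scene pliers [([0.745, -0.062, 0.001], 0.89)]
1.8
```

The scene view shows the rail in the middle with the dip pan at the right end (290,140), the lemon pan with tongs in the middle (315,180), and the creamer pan at the left with its lid half raised (330,215). The shaker is at (360,272) and the bottle at (395,252).

Candidates that could be confused:
- **Tongs:** the pair across the lemon pan, top view (350,225), against a small pair on the table (448,293).
- **Lids:** dip (435,158), lemon (367,148) and creamer (292,158), against the back shelf with three pans (215–345,68).

I'll check the choice in a crop.

```bash
python3 - <<'E'
import cv2
a=cv2.imread("pics/top0.png")[120:320,195:495]
cv2.imwrite("pics/crop0.png",cv2.resize(a,None,fx=2.6,fy=2.6,interpolation=cv2.INTER_CUBIC))
E
```

```text
(no output)
```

View pics/crop0.png

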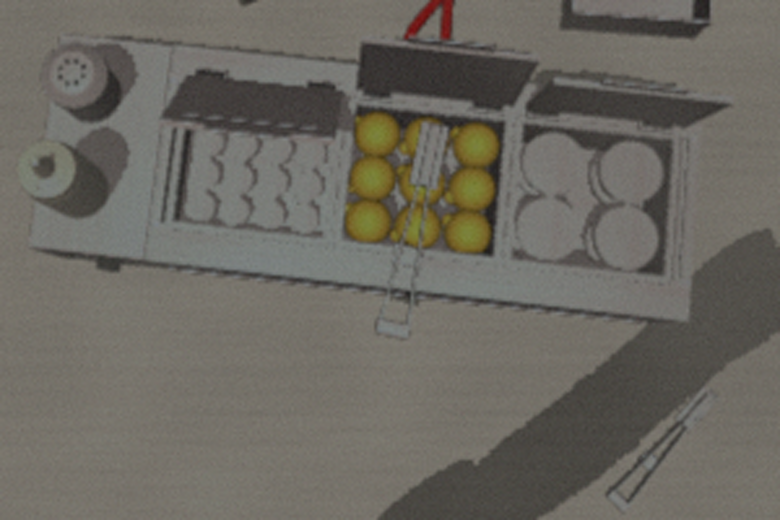

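>>> arm_command(
  motion=[
    [0, 0, -50, 0, 0, 0.15, -1],
    [0, 0, -100, 0, 0, 0.3, -1],
    [0, 0, -150, 0, 0, 0.45, -1],
    [0, 0, -170, 0, 0, 0.592, -1],
    [0, 0, -170, 0, 0, 0.592, -1],
  ],
)

```text
t: 2.42
tool_pos: [0.2923, -0.5814, 0.403]
tcp_rot: [0.998, -0.062, 0.001, 0.002]
wrist_force: [0.2, -0.1, -1.1]
gripper_width: 0.001
```

The crop confirms the choice. The four large pots on the right (590,200) are the dip pan, and the sixteen small ones on the left (260,180) are the creamer pan. The larger tongs (410,240) lie across the lemons. Next I'll compute the approach behind the dip lid.

```bash
cat > h.py <<'E'
from rig import *
import numpy as np
from scipy.spatial.transform import Rotation as R
yaw=-0.125
X=np.array([np.cos(yaw),np.sin(yaw),0]);Y=np.array([-X[1],X[0],0]);Z=np.array([0,0,1.])
H={'dip':np.array([.550,-.206,.149]),'creamer':np.array([.5935,.1515,.149])}
def W(lid,u,v,z): h=H[lid]; return np.array([h[0],h[1],0])+X*u+Y*v+Z*z
def shift(p):
    s=ctrl.read_state(); r=R.from_quat(s['tcp_rot'])
    return np.round(r.inv().apply(p-s['tool_pos'])*1000)
def uvz():
    s=ctrl.read_state()
    for l,h in H.items():
        d=s['tool_pos']-h; print(l,'u,v,z',np.round([d@X*1000,d@Y*1000,s['tool_pos'][2]*1000],1))
    print('t',s['t'],'F',np.round(s['wrist_force'],1))
def path(lid,v,d=.14,t=.003,aa=(1.5,1.2,.9,.6,.4,.2,.1,0)):
    for a in aa: print(a,shift(W(lid,-d*np.cos(a)+t*np.sin(a)+.011,v,.149+d*np.sin(a)+t*np.cos(a))))
E
python3 - <<'E'
from h import *
uvz(); print(R.from_quat(ctrl.read_state()['tcp_rot']).as_matrix().round(3))
print(shift(W('dip',.055,-.02,.40)))
E
```

```text
dip u,v,z [-208.9 -404.6  403. ]
creamer u,v,z [-207.5 -764.7  403. ]
t 2.425 F [ 0.2 -0.1 -1.1]
[[ 0.992 -0.124  0.002]
 [-0.124 -0.992 -0.003]
 [ 0.002  0.003 -1.   ]]
[ 264. -385.    2.]
```

>>> arm_command(
  motion=[
    [34, -48, 0, 0, 0, 0, -1],
    [68, -96, 0, 0, 0, 0, -1],
    [102, -144, 0, 0, 0, 0, -1],
    [136, -192, 0, 0, 0, 0, -1],
    [170, -240, 0, 0, 0, 0, -1],
  ],
)

```text
t: 3.05
tool_pos: [0.4914, -0.3621, 0.3995]
tcp_rot: [0.998, -0.062, -0.001, -0.001]
wrist_force: [1.0, 0.4, -0.5]
gripper_width: 0.0
```

>>> arm_command(
  motion=[
    [34, -48, 0, 0, 0, 0, -1],
    [68, -96, 0, 0, 0, 0, -1],
    [94, -145, 0, 0, 0, 0, -1],
    [94, -145, 0, 0, 0, 0, -1],
    [94, -145, 0, 0, 0, 0, -1],
  ],
)

```text
t: 3.68
tool_pos: [0.6016, -0.2322, 0.3997]
tcp_rot: [0.998, -0.062, -0.002, 0.0]
wrist_force: [-0.4, -0.5, -0.6]
gripper_width: -0.003
```

```bash
python3 - <<'E'
from h import *
import cv2
uvz()
cv2.imwrite("pics/w1.png",snapshot("wrist")[:,:,::-1])
for l in ("dip_edge","dip_hinge","lemon_edge"):
  print(l,[(np.round(d["at"],3).tolist(),round(d["p"],2)) for d in tip_of("wrist",l)[:2]])
cv2.imwrite("pics/s1.png",snapshot("scene")[:,:,::-1])
print(shift(W('dip',.04,-.015,.289)))
E
```

```text
dip u,v,z [ 54.4 -19.6 399.7]
creamer u,v,z [  55.9 -379.7  399.7]
t 3.675 F [-0.4 -0.5 -0.6]
dip_edge [([0.546, -0.209, 0.321], 0.98)]
dip_hinge [([0.737, -0.28, -0.004], 0.59)]
lemon_edge [([0.588, -0.033, 0.318], 0.97), ([0.551, -0.207, 0.322], 0.52)]
[-15.  -6. 112.]
```

View pics/w1.png

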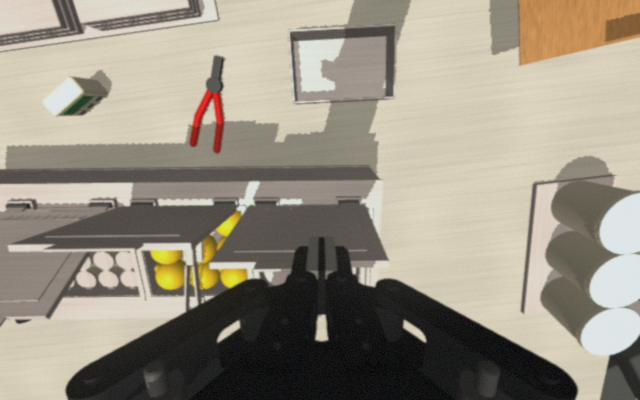

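View pics/s1.png

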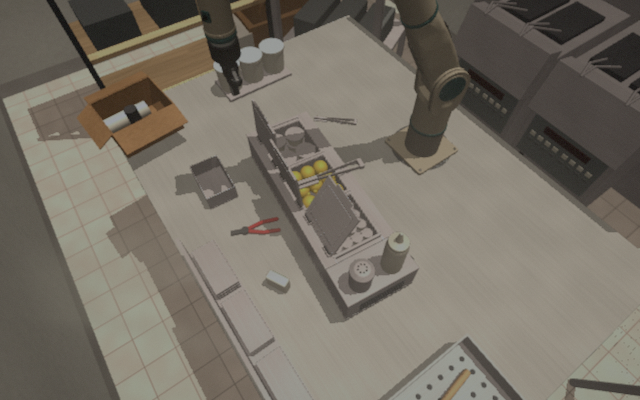

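The wrist view shows the dip lid's rear face (310,235) on the worker side of the shut tips (320,245). The lemon lid is at (130,225), clear to the left, and the tips are 54 mm behind the hinge line. I'll lower behind the lid.

>>> arm_command(
  motion=[
    [-5, -5, 40, 0, 0, 0, -1],
    [-10, -5, 80, 0, 0, 0, -1],
    [-12, -5, 110, 0, 0, 0, -1],
    [-14, -5, 112, 0, 0, 0, -1],
    [-14, -5, 112, 0, 0, 0, -1],
  ],
)

```text
t: 4.55
tool_pos: [0.5895, -0.2261, 0.2906]
tcp_rot: [0.998, -0.063, 0.001, 0.0]
wrist_force: [0.8, 0.8, 0.3]
gripper_width: 0.0
```

```bash
python3 - <<'E'
from h import *
import cv2
uvz()
cv2.imwrite("pics/w2.png",snapshot("wrist")[:,:,::-1])
path('dip',-.015,aa=(1.6,1.5,1.4,1.3,1.2,1.1,1.0,.9,.8,.7,.6,.5,.4,.3,.2,.1,0))
E
```

```text
dip u,v,z [ 41.7 -15.  290.6]
creamer u,v,z [  43.1 -375.1  290.6]
t 4.55 F [0.8 0.8 0.3]
1.6 [-24.   0.   2.]
1.5 [-38.   0.   2.]
1.4 [-52.   0.   3.]
1.3 [-66.   0.   6.]
1.2 [-79.   0.  10.]
1.1 [-92.   0.  16.]
1.0 [-104.    0.   22.]
0.9 [-116.    0.   30.]
0.8 [-127.    0.   39.]
0.7 [-136.    0.   49.]
0.6 [-145.    0.   60.]
0.5 [-153.    0.   72.]
0.4 [-159.    0.   84.]
0.3 [-164.    0.   97.]
0.2 [-168.    0.  111.]
0.1 [-170.    0.  125.]
0 [-172.    0.  139.]
```

View pics/w2.png

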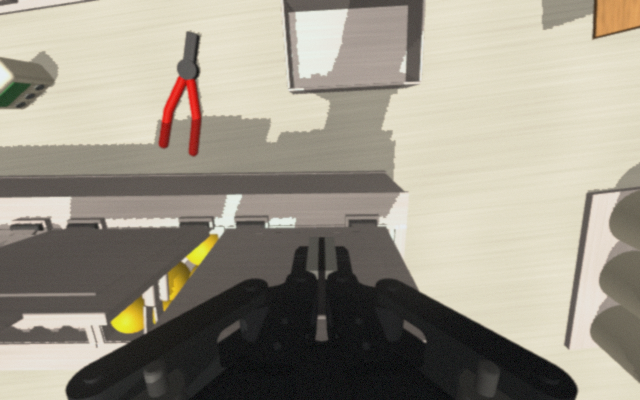

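The shut tips (320,245) are behind the dip lid's rear face. The lemon lid is clear to the left (200,240). I'll push along the arc.

>>> arm_command(
  motion=[
    [-15, 0, 2, 0, 0, 0, -1],
    [-26, 0, 2, 0, 0, 0, -1],
    [-38, 0, 2, 0, 0, 0, -1],
    [-52, 0, 3, 0, 0, 0, -1],
    [-66, 0, 6, 0, 0, 0, -1],
  ],
)

```text
t: 5.22
tool_pos: [0.5245, -0.2176, 0.2843]
tcp_rot: [0.998, -0.063, 0.002, 0.001]
wrist_force: [2.8, -2.1, -1.8]
gripper_width: 0.003
```

```bash
python3 - <<'E'
from h import *
import cv2
uvz()
cv2.imwrite("pics/w3.png",snapshot("wrist")[:,:,::-1])
print([(np.round(d["at"],3).tolist(),round(d["p"],2)) for d in tip_of("wrist","dip_edge")[:2]])
path('dip',-.015,aa=(1.3,1.2,1.1,1.0,.9,.8,.7))
E
```

```text
dip u,v,z [-23.9 -14.7 284.3]
creamer u,v,z [ -22.4 -374.8  284.3]
t 5.225 F [ 2.8 -2.1 -1.8]
[]
1.3 [ 2.  0. -1.]
1.2 [-11.   1.   3.]
1.1 [-24.   1.   9.]
1.0 [-36.   1.  16.]
0.9 [-48.   1.  23.]
0.8 [-59.   1.  32.]
0.7 [-68.   1.  42.]
```

View pics/w3.png

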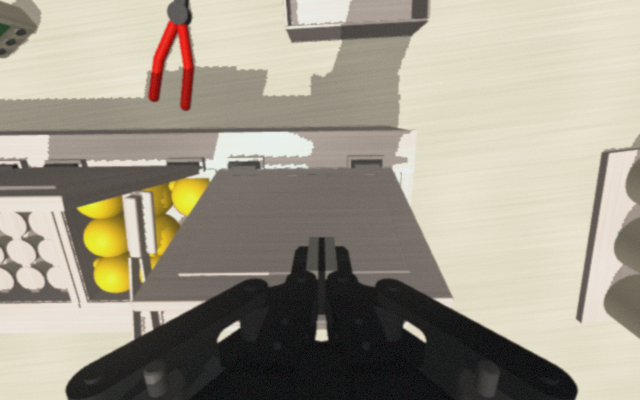

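The dip lid (300,230) is now tilting forward with the tips on it. Force is about 4 N. I'll continue.

>>> arm_command(
  motion=[
    [-11, 0, 3, 0, 0, 0, -1],
    [-24, 0, 9, 0, 0, 0, -1],
    [-36, 0, 16, 0, 0, 0, -1],
    [-48, 0, 23, 0, 0, 0, -1],
    [-59, 0, 32, 0, 0, 0, -1],
  ],
)

```text
t: 5.95
tool_pos: [0.4652, -0.2099, 0.2515]
tcp_rot: [0.998, -0.063, 0.001, 0.0]
wrist_force: [1.8, -0.9, 1.0]
gripper_width: 0.004
```

```bash
python3 - <<'E'
from h import *
uvz()
path('dip',-.015,aa=(.8,.7,.6,.5,.4,.3,.2))
E
```

```text
dip u,v,z [-83.7 -14.5 251.5]
creamer u,v,z [ -82.2 -374.6  251.5]
t 5.95 F [ 1.8 -0.9  1. ]
0.8 [-1.  1.  0.]
0.7 [-11.   1.  10.]
0.6 [-19.   1.  21.]
0.5 [-27.   1.  33.]
0.4 [-33.   1.  45.]
0.3 [-38.   1.  58.]
0.2 [-42.   1.  72.]
```

>>> arm_command(
  motion=[
    [-11, 1, 10, 0, 0, 0, -1],
    [-19, 1, 21, 0, 0, 0, -1],
    [-27, 1, 33, 0, 0, 0, -1],
    [-33, 1, 45, 0, 0, 0, -1],
    [-38, 1, 57, 0, 0, 0, -1],
  ],
)

```text
t: 6.58
tool_pos: [0.4269, -0.2059, 0.1938]
tcp_rot: [0.998, -0.063, 0.0, 0.0]
wrist_force: [0.3, -1.3, 1.0]
gripper_width: -0.005
```

```bash
python3 - <<'E'
from h import *
import cv2
uvz()
cv2.imwrite("pics/w4.png",snapshot("wrist")[:,:,::-1])
path('dip',-.015,aa=(.3,.25,.2,.15,.1,.05,0,-.02))
E
```

```text
dip u,v,z [-122.2  -15.2  193.8]
creamer u,v,z [-120.8 -375.4  193.8]
t 6.575 F [ 0.3 -1.3  1. ]
0.3 [ 2.  0. -1.]
0.25 [-0.  0.  6.]
0.2 [-2.  0. 13.]
0.15 [-3.  0. 20.]
0.1 [-4.  0. 26.]
0.05 [-5.  0. 33.]
0 [-5.  0. 40.]
-0.02 [-5.  0. 43.]
```

View pics/w4.png

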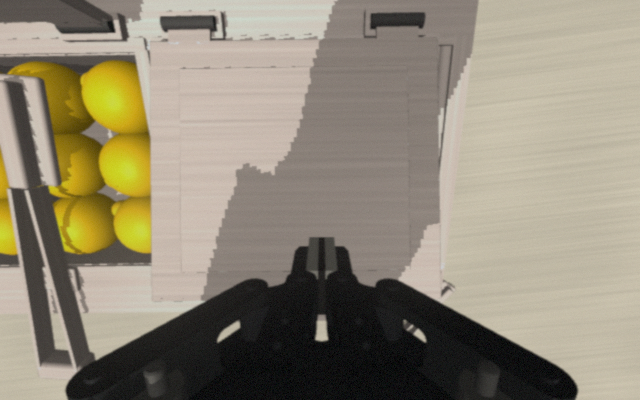

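The dip lid (300,170) is nearly flat, around 0.25–0.3 rad. Tongs and lemons are clear at left. I'll do the last part slowly.

>>> arm_command(
  motion=[
    [-1, 0, 8, 0, 0, 0, -1],
    [-2, 0, 16, 0, 0, 0, -1],
    [-3, 0, 24, 0, 0, 0, -1],
    [-4, 0, 31, 0, 0, 0, -1],
    [-5, 0, 37, 0, 0, 0, -1],
  ],
)

```text
t: 7.25
tool_pos: [0.4227, -0.2052, 0.1569]
tcp_rot: [0.998, -0.063, 0.0, 0.0]
wrist_force: [0.1, 0.6, 1.9]
gripper_width: 0.001
```

>>> arm_command(
  motion=[
    [0, 0, 2, 0, 0, 0, -1],
    [0, 0, 4, 0, 0, 0, -1],
    [0, 0, 4, 0, 0, 0, -1],
  ],
)

```text
t: 7.62
tool_pos: [0.4223, -0.2051, 0.1532]
tcp_rot: [0.998, -0.063, -0.0, -0.0]
wrist_force: [0.5, -0.6, 0.2]
gripper_width: 0.0
```

>>> arm_command(
  motion=[
    [0, 0, 2, 0, 0, 0, -1],
    [0, 0, 3, 0, 0, 0, -1],
    [0, 0, 4, 0, 0, 0, -1],
    [0, 0, 4, 0, 0, 0, -1],
  ],
)

```text
t: 8.12
tool_pos: [0.4224, -0.2052, 0.1518]
tcp_rot: [0.998, -0.063, 0.001, -0.0]
wrist_force: [-5.6, 3.6, 28.6]
gripper_width: 0.0
```

```bash
python3 - <<'E'
from h import *
import cv2
uvz()
cv2.imwrite("pics/w5.png",snapshot("wrist")[:,:,::-1])
E
```

```text
dip u,v,z [-126.7  -15.1  151.8]
creamer u,v,z [-125.3 -375.3  151.8]
t 8.125 F [-5.6  3.6 28.6]
```

View pics/w5.png

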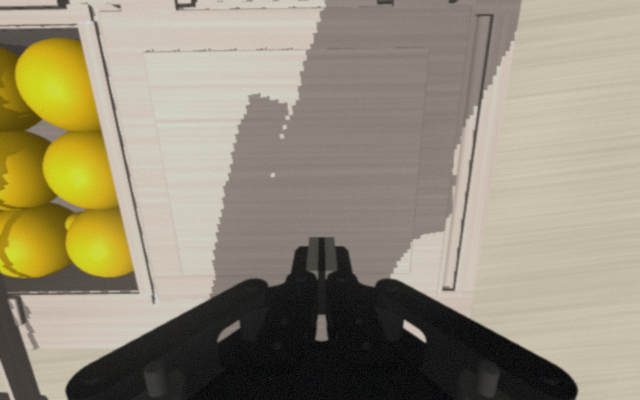

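The dip lid is down: the surface stopped at z = 0.152 (expected 0.150–0.152) with 29 N of reaction, and the picture shows it flat. I'll rise and go over to the creamer lid.

>>> arm_command(
  motion=[
    [0, 0, -30, 0, 0, 0, -1],
    [0, 0, -85, 0, 0, 0, -1],
    [0, 0, -140, 0, 0, 0, -1],
    [0, 0, -195, 0, 0, 0, -1],
    [0, 0, -255, 0, 0, 0, -1],
  ],
)

```text
t: 8.8
tool_pos: [0.4217, -0.2049, 0.4061]
tcp_rot: [0.998, -0.063, -0.0, -0.0]
wrist_force: [1.2, -0.7, 0.1]
gripper_width: -0.0
```

>>> arm_command(
  motion=[
    [10, -50, -10, 0, 0, 0, -1],
    [25, -100, -10, 0, 0, 0, -1],
    [40, -150, -10, 0, 0, 0, -1],
    [55, -200, -10, 0, 0, 0, -1],
    [70, -250, -10, 0, 0, 0, -1],
  ],
)

```text
t: 9.43
tool_pos: [0.5236, 0.0355, 0.4143]
tcp_rot: [0.998, -0.063, 0.0, 0.0]
wrist_force: [1.4, -0.5, -1.0]
gripper_width: 0.003
```

>>> arm_command(
  motion=[
    [10, -45, 0, 0, 0, 0, -1],
    [20, -85, 0, 0, 0, 0, -1],
    [35, -120, 0, 0, 0, 0, -1],
    [35, -120, 0, 0, 0, 0, -1],
    [35, -120, 0, 0, 0, 0, -1],
  ],
)

```text
t: 10.05
tool_pos: [0.5728, 0.1477, 0.414]
tcp_rot: [0.998, -0.063, -0.0, 0.001]
wrist_force: [0.4, -0.0, -0.4]
gripper_width: 0.003
```

```bash
python3 - <<'E'
from h import *
import cv2
uvz()
s=ctrl.read_state(); print(R.from_quat(s['tcp_rot']).as_matrix().round(3), s['joints'].round(2))
cv2.imwrite("pics/w6.png",snapshot("wrist")[:,:,::-1])
for l in ("creamer_edge","dip_edge","creamer_hinge"):
  print(l,[(np.round(d["at"],3).tolist(),round(d["p"],2)) for d in tip_of("wrist",l)[:2]])
cv2.imwrite("pics/s6.png",snapshot("scene")[:,:,::-1])
for l in ("dip_edge","creamer_edge","lemon_edge","tongs"):
  print(l,[(np.round(d["at"],3).tolist(),round(d["p"],2)) for d in tip_of("scene",l)[:2]])
E
```

```text
dip u,v,z [-21.5 353.8 414. ]
creamer u,v,z [-20.1  -6.4 414. ]
t 10.05 F [ 0.4 -0.  -0.4]
[[ 0.992 -0.127 -0.001]
 [-0.127 -0.992 -0.001]
 [-0.001  0.001 -1.   ]] [-0.27  0.4  -0.04  1.4   0.02  1.34 -2.01]
creamer_edge [([0.44, -0.007, 0.138], 0.24)]
dip_edge [([0.382, -0.191, 0.149], 0.63)]
creamer_hinge [([0.592, 0.156, 0.152], 0.56), ([0.466, -0.192, 0.035], 0.33)]
dip_edge [([0.38, -0.189, 0.149], 0.65), ([0.484, -0.018, 0.038], 0.27)]
creamer_edge [([0.742, -0.283, 0.003], 0.73), ([0.506, 0.159, 0.3], 0.58)]
lemon_edge [([0.593, -0.028, 0.326], 0.69), ([0.741, -0.28, 0.003], 0.55)]
tongs [([0.441, -0.008, 0.139], 0.97), ([0.588, -0.031, 0.325], 0.57)]
```

View pics/w6.png

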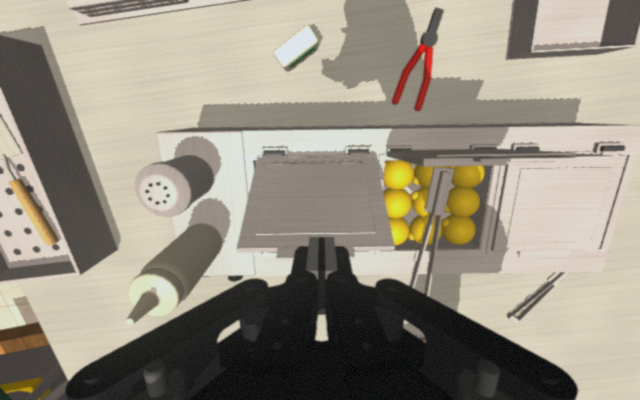

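View pics/s6.png

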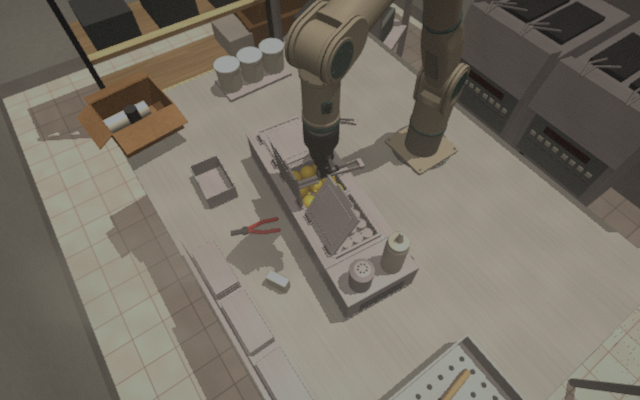

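The dip lid shows flat in both views (wrist (570,200)), with its edge measured at z = 0.149. The lemon lid and tongs read unchanged. The tips (320,245) are above the creamer lid, whose rear face is at (315,200), and the bottle is well to the left. I'll go down behind it.

>>> arm_command(
  motion=[
    [0, -3, 40, 0, 0, 0, -1],
    [0, -6, 80, 0, 0, 0, -1],
    [0, -6, 110, 0, 0, 0, -1],
    [-3, -6, 122, 0, 0, 0, -1],
    [-3, -6, 122, 0, 0, 0, -1],
  ],
)

```text
t: 11.12
tool_pos: [0.5705, 0.155, 0.2922]
tcp_rot: [0.998, -0.063, -0.0, 0.0]
wrist_force: [0.5, 0.5, -0.3]
gripper_width: -0.0
```

```bash
python3 - <<'E'
from h import *
import cv2
uvz()
cv2.imwrite("pics/w7.png",snapshot("wrist")[:,:,::-1])
path('creamer',0,aa=(1.3,1.2,1.1,1.0,.9,.8,.7,.6,.5,.4,.3))
E
```

```text
dip u,v,z [-24.7 360.7 292.2]
creamer u,v,z [-23.3   0.6 292.2]
t 11.125 F [ 0.5  0.5 -0.3]
1.3 [-1.  1.  9.]
1.2 [-14.   1.  13.]
1.1 [-27.   1.  18.]
1.0 [-40.   1.  25.]
0.9 [-51.   1.  33.]
0.8 [-62.   1.  42.]
0.7 [-72.   1.  52.]
0.6 [-80.   1.  63.]
0.5 [-88.   1.  74.]
0.4 [-94.   1.  87.]
0.3 [-99.   1. 100.]
```

View pics/w7.png

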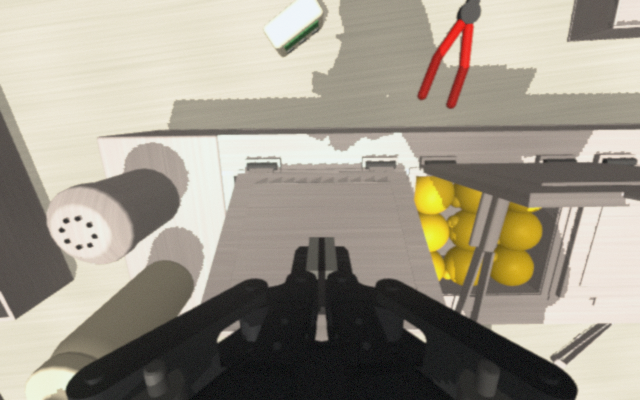

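The tips (320,245) are behind the creamer lid's rear face (310,220). The bottle is 150 mm sideways, while the knuckles reach about 60 mm. I'll push along the arc.

>>> arm_command(
  motion=[
    [-14, 1, 13, 0, 0, 0, -1],
    [-27, 1, 18, 0, 0, 0, -1],
    [-40, 1, 25, 0, 0, 0, -1],
    [-51, 1, 33, 0, 0, 0, -1],
    [-62, 1, 42, 0, 0, 0, -1],
  ],
)

```text
t: 11.8
tool_pos: [0.5097, 0.1622, 0.2511]
tcp_rot: [0.998, -0.063, 0.001, -0.001]
wrist_force: [1.3, 0.0, 2.0]
gripper_width: 0.005
```

```bash
python3 - <<'E'
from h import *
import cv2
uvz()
cv2.imwrite("pics/w8.png",snapshot("wrist")[:,:,::-1])
path('creamer',0,aa=(.8,.7,.6,.5,.4,.3))
E
```

```text
dip u,v,z [-85.9 360.3 251.1]
creamer u,v,z [-8.450e+01  1.000e-01  2.511e+02]
t 11.8 F [1.3 0.  2. ]
0.8 [ 3. -0. -2.]
0.7 [-7. -0.  8.]
0.6 [-16.  -0.  19.]
0.5 [-23.  -0.  31.]
0.4 [-30.  -0.  43.]
0.3 [-35.  -0.  56.]
```

View pics/w8.png

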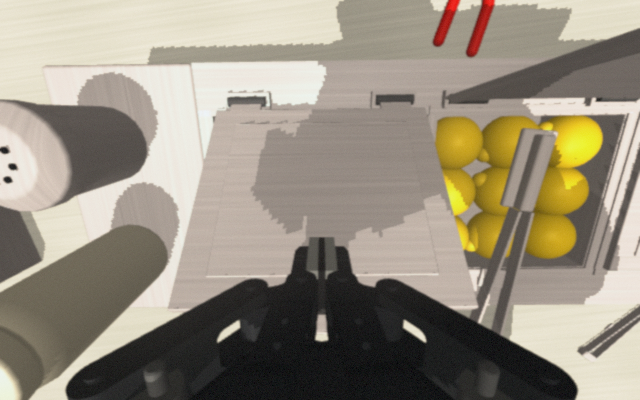

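The creamer lid (320,210) is moving down with the tips, with the tongs clear at right (510,220). I'll continue.

>>> arm_command(
  motion=[
    [-7, 0, 8, 0, 0, 0, -1],
    [-16, 0, 19, 0, 0, 0, -1],
    [-23, 0, 31, 0, 0, 0, -1],
    [-30, 0, 43, 0, 0, 0, -1],
    [-35, 0, 55, 0, 0, 0, -1],
  ],
)

```text
t: 12.48
tool_pos: [0.4738, 0.1662, 0.1943]
tcp_rot: [0.998, -0.063, -0.0, 0.0]
wrist_force: [1.1, -0.1, 1.6]
gripper_width: 0.001
```

>>> arm_command(
  motion=[
    [-1, 0, 8, 0, 0, 0, -1],
    [-2, 0, 16, 0, 0, 0, -1],
    [-3, 0, 24, 0, 0, 0, -1],
    [-4, 0, 31, 0, 0, 0, -1],
    [-5, 0, 37, 0, 0, 0, -1],
  ],
)

```text
t: 13.1
tool_pos: [0.4698, 0.1667, 0.1579]
tcp_rot: [0.998, -0.063, 0.0, 0.0]
wrist_force: [0.5, -0.7, 0.7]
gripper_width: -0.0
```

```bash
python3 - <<'E'
from h import *
uvz()
E
```

```text
dip u,v,z [-126.1  359.8  157.9]
creamer u,v,z [-124.7   -0.3  157.9]
t 13.1 F [ 0.5 -0.7  0.7]
```

>>> arm_command(
  motion=[
    [0, 0, 3, 0, 0, 0, -1],
    [0, 0, 5, 0, 0, 0, -1],
    [0, 0, 7, 0, 0, 0, -1],
    [0, 0, 9, 0, 0, 0, -1],
    [0, 0, 9, 0, 0, 0, -1],
  ],
)

```text
t: 13.72
tool_pos: [0.4695, 0.1668, 0.1518]
tcp_rot: [0.998, -0.063, 0.0, -0.0]
wrist_force: [-6.1, -2.8, 25.7]
gripper_width: -0.0
```

The stop is the same as before: z = 0.152 with 26 N of reaction. I'll lift away and check.

>>> arm_command(
  motion=[
    [0, 0, -30, 0, 0, 0, -1],
    [0, 0, -85, 0, 0, 0, -1],
    [0, 0, -140, 0, 0, 0, -1],
    [0, 0, -195, 0, 0, 0, -1],
    [0, 0, -250, 0, 0, 0, -1],
  ],
)

```text
t: 14.35
tool_pos: [0.4693, 0.1668, 0.4014]
tcp_rot: [0.998, -0.063, 0.0, -0.0]
wrist_force: [1.5, 0.4, -0.9]
gripper_width: -0.002
```

>>> arm_command(
  motion=[
    [-30, 0, -20, 0, 0, 0, -1],
    [-60, 0, -20, 0, 0, 0, -1],
    [-60, 0, -20, 0, 0, 0, -1],
    [-60, 0, -20, 0, 0, 0, -1],
  ],
)

```text
t: 14.85
tool_pos: [0.4105, 0.1742, 0.4193]
tcp_rot: [0.998, -0.063, 0.0, -0.0]
wrist_force: [-0.2, 0.3, -0.2]
gripper_width: 0.001
```

```bash
python3 - <<'E'
from h import *
import cv2
uvz()
for c in ("wrist","scene","top"):
  cv2.imwrite(f"pics/{c}9.png",snapshot(c)[:,:,::-1])
  for l in ("dip_edge","creamer_edge","lemon_edge","tongs","squeeze_bottle"):
    print(c,l,[(np.round(d["at"],3).tolist(),round(d["p"],2)) for d in tip_of(c,l)[:2]])
E
```

```text
dip u,v,z [-185.8  359.9  419.3]
creamer u,v,z [-1.844e+02 -3.000e-01  4.193e+02]
t 14.85 F [-0.2  0.3 -0.2]
wrist dip_edge [([0.385, -0.188, 0.149], 0.76)]
wrist creamer_edge [([0.422, 0.174, 0.152], 0.71)]
wrist lemon_edge [([0.488, -0.013, 0.039], 0.36)]
wrist tongs [([0.2, -0.308, -0.001], 0.85), ([0.44, -0.005, 0.14], 0.75)]
wrist squeeze_bottle [([0.481, 0.348, 0.14], 0.71)]
scene dip_edge [([0.378, -0.189, 0.149], 0.85)]
scene creamer_edge [([0.416, 0.167, 0.154], 0.9), ([0.475, 0.35, 0.139], 0.56)]
scene lemon_edge [([0.591, -0.028, 0.324], 0.82)]
scene tongs [([0.439, -0.008, 0.14], 0.94), ([0.202, -0.307, 0.002], 0.46)]
scene squeeze_bottle [([0.475, 0.351, 0.138], 0.6)]
top dip_edge [([0.384, -0.187, 0.151], 0.76)]
top creamer_edge [([0.488, -0.02, 0.047], 0.4)]
top lemon_edge [([0.588, -0.031, 0.32], 0.62)]
top tongs [([0.198, -0.304, -0.0], 0.85), ([0.448, -0.003, 0.144], 0.74)]
top squeeze_bottle [([0.474, 0.35, 0.141], 0.5)]
```

View pics/wrist9.png

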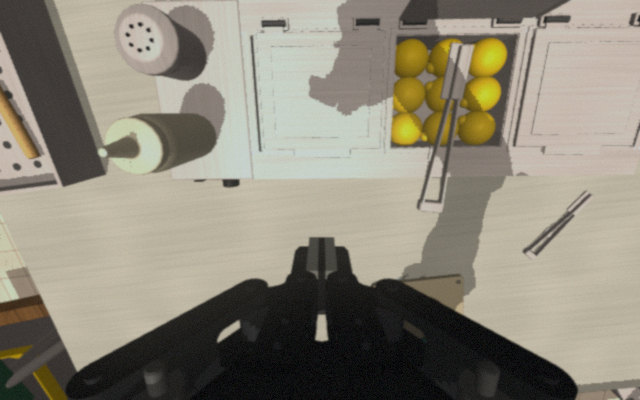

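View pics/scene9.png

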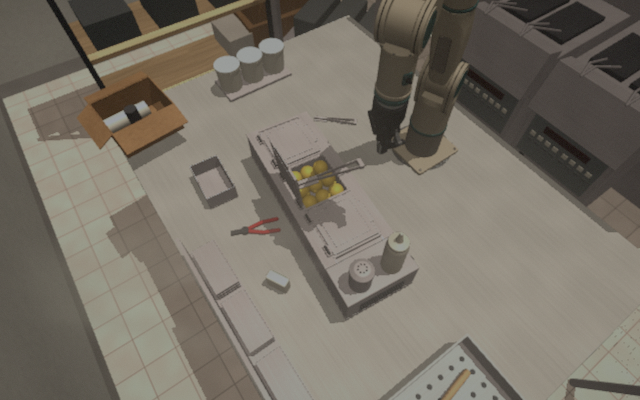

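Both lids are flat (wrist: creamer (320,90), dip (590,90)), the tongs still lie across the lemons (445,120) and the lemon lid is up. The hand is clear, so I'm handing in.

```bash
python3 - <<'E'
from rig import order
print(order.close_job())
E
```

```text
the job is handed in; nothing more can be done
None
```

I pushed the dip and creamer lids shut from behind with the closed fingertips, then lifted the hand clear and handed the job in at about 15 s. I kept to about 10 mm per row or less near the end so they would not slam.

- **Shut lids:** each lid stopped the fingertips at z = 0.152 m, with 26–29 N of reaction. Afterwards the free edges measured 0.149–0.154 m, against roughly 0.150–0.152 m for flat shut. That is well inside the 10 mm limit.
- **Left alone:** the lemon lid's edge, the tongs and the squeeze bottle read within about 4 mm of their starting places, which is as fine as the detector measures. The shaker, spare pan, timer and pliers look unmoved in the last scene picture; I did not re-measure them.
- **Readings that disagreed:** the top camera's creamer edge and the wrist camera's lemon edge came back as low-confidence misdetections in the last check. The other cameras covered both points.

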